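Interleave a separator sheet and stack the next machined plate in the carrier

TASK

Pack the next layer in the stacking carrier: take the full-length separator sheet from the sloping rack, lay it flat on the plate that is already in the carrier, and slide it gently home until it is flush with both side posts and against the end stop (in under the lip), and press it firmly against the end stop for a moment; let go of it, then lay the loose plate from the rubber mat flat on the sheet and slide and press it home against the same stops in the same way. Do not drop or ram anything, and leave the short sheet, the flange ring, the screwdriver and the basket alone.

Things in the scene. Friction and masses are not known exactly. Their poses are not given: they have to be found in the camera images.
- carrier: Grey painted base of the stacking carrier, fixed to the bench: a plate 6 mm thick, x from -100 to +124 mm, y from -45 to +30 mm. Origin: its underside, below the middle of the lower layer's place (160 mm along x by 60 mm along y). x points to the end stop, y to the side posts, z up. It carries the end stop (see stop_zero). The -x and -y sides are open.
- stop_zero (a point): Fixed point of the carrier at x = 80, y = 0, z = 32 mm, same axes. The end stop, a 60 mm wide wall square to x on a stiff slide, stands with its inner face 0 to 12 mm beyond this point (+x), set differently each time and not measured: feel for it. It yields over 80 N. On top it has a lip that reaches 14 mm back towards -x over the stack, z = 68 to 74 mm, so things must slide in beneath it.
- side_rail: Grey rail fixed beside the carrier; origin and axes are the same as the carrier's. It bears two side posts with inner faces at y = +30 mm, 10 mm thick, at x = -72 to -48 mm and +48 to +72 mm, tops at z = 56 mm; between and behind them there is free room for a finger.
- lower_plate: Aluminium plate already lying in the carrier along the side posts, loose; same shape as next_plate (20 mm thick, so its top is at carrier z = 26 mm). It stands 0 to 18 mm short of the end stop, which does not matter: leave it there. Origin: centre of its underside, x along its length.
- next_plate: Aluminium plate to be stacked, lying flat on a 4 mm thick black rubber mat on the bench. 160 x 60 x 20 mm, waisted: over the middle 80 mm of its length it is only 40 mm wide (10 mm deep recesses on both long sides); the two 40 mm ends are 60 mm wide. 0.3 to 0.65 kg. Origin: centre of its underside; x along its length, z up. Either end may go to the stop.
- sheet: Full-length separator sheet, stiff brown hardboard, 160 x 60 x 6 mm, about 80 g. It lies in one of the rack's two lanes, sloping 35 degrees. Origin: middle of its lower short edge, on the underside; x along its length (up the slope), y across its width, z out of its upper face. Either end may go to the stop.
- sheet_mid (a point): Centre of the full-length sheet's underside (80 mm along x from the sheet's origin), same axes.
- short_sheet: A shorter sheet of the same hardboard, 110 x 60 x 6 mm, in the other lane; not wanted. Origin as for the sheet.
- rack: White rack fixed to the bench, 240 x 260 mm. Origin: centre of its underside; x points up-slope, away from the robot. Two lanes at y = +60 and -60 mm, bars 34 mm wide (a sheet overhangs 13 mm on either side, free below for fingertips), rising 35 degrees towards +x; a 7 mm lip holds the sheet's lower end at x = -70 mm, z = 40 mm (underside).
- shelf_edge (a point): Middle of the front rod of a wire shelf over the lanes (8 mm rods across y at rack x = -4, 31, 65, 100 mm, z = 206 mm; side rods at y = +-124 mm; uprights only at the rear). It blocks an upright tool: grip the sheet's middle with the tool square to it (tilted 35 degrees), lift it 25 mm square off the lane, draw it out level 75 mm or more towards rack -x, then raise it.
- flange: Bystander: steel ring, 90 mm across, 18 mm high, lying on the bench. Origin: centre of its underside.
- screwdriver: Bystander: screwdriver lying on the bench.
- basket: Bystander: pink plastic basket, 100 x 180 x 75 mm, beyond the carrier. Origin: centre of its underside.
Things that resemble listed ones, but are neither listed nor needed, are in the scene too. Leave any orange look-alike of the next_plate alone.

How it is judged:
By the outcome, as a careful person would: the job done as asked, in the order asked, and still so for the second after the job is handed in, with the robot touching nothing.
It also fails if it takes over 72 s, if anything falls off the work surface, if the arm or the gripper's body presses on something with over 40 N, if the wrist force passes 120 N, or if a joint passes its speed limit or range.

ROBOT

A 6-joint arm with a two-finger parallel gripper is mounted at the origin on the work surface. World frame = base frame: x ahead of the robot, y to its left, z up, the work surface at z = 0. Lengths are in mm, angles in degrees, forces in N, time in s.
With the tool pointing down it reaches from about 300 to 850 mm from the base axis. Payload 4.2 kg.
Tool frame: the origin (TCP) lies at the very end of the fingers, on their centre line; the grasp point (between the pads) lies 19 mm behind it; z points along the fingers, y is the line along which they close (so a half turn about z gives the same grasp; the last joint's range is limited). The gripper opens to 91 mm and grips with 3 to 60 N. Pads are 32 mm wide; open, the fingers measure 118 mm over their backs; the gripper's body (76 mm by 178 mm) begins 60 mm behind the grasp point.
Start: joints at [72.938, 18.312, 89.639, -0, 72.044, -1.146], TCP at [157.69, 552.971, 213.976] pointing down, gripper open.
Joint ranges: [-177.97, 177.97], [-48.28, 115.42], [12.27, 149.76], [-77.06, 257.06], [2.81, 150.46], [-146.56, 146.56]. Speed limits (degrees/s): [147.25, 147.25, 180, 180, 180, 180].

INTERFACE

Orientations are given as [roll, pitch, yaw] about the fixed x, y, z axes, in that order (R = Rz(yaw) Ry(pitch) Rx(roll)).
In Python, from workcell import env, eyes gives the robot as it stands.
- The arm moves only by the tool send_rows, never from a script. Its argument "targets" is text: rows parted by semicolons, each of 7 numbers parted by spaces: the shift along the tool's x, y, z in m, then the turn, a rotation vector about the tool's x, y, z in degrees, then the opening in per cent of the stroke, from 0 (shut) to 100 (fully open). A call has 1 to 12 rows; each row is the pose to reach, as a shift and turn from the pose commanded when the call began, along the tool's axes at that moment; what a row does not reach only later rows make up. A row lasts 1/12 s, in which the tool goes at most 41.7 mm and 7.16 degrees, less where a joint would pass 70% of its speed; a pose out of reach is approached as far as the arm can. A call with a gripper value outside its range is refused whole. The fingers move at their own pace and stop on an object; "grip_force" is the grip in N (left out, the last holds). Time passes only in rows, so rows that repeat a pose let the fingers close. It gives the time, the measured TCP pose, the force, the opening and the grip force at its end, in the units of the state.
- env.state(): the state, without advancing time (a new reading comes with each control period).
- eyes.grab_frame(name): name is "scene" or "top" or "wrist"; returns a dict with "image" (384x512x3 uint8, blue, green, red), "fovy" (degrees; the focal length in pixels is half the picture's height over the tangent of half this angle, whatever the lens; pixels are square), "cx", "cy" (the principal point, pixels), "D" ([k1, k2, p1, p2, k3] as OpenCV has them; the pictures are not rectified), "eye" and "attitude" of the camera in the world. Camera axes: x right, y up, looking along -z (the intrinsics and any distortion apply to the point x, -y, -z); pixel columns grow to the right and rows downward; lengths in mm; the calibration is good to about 2 mm. A picture is of the moment at which its call begins. There is no depth.
- env.job_done(): hands the job in; it is judged then, once.
The state is a dict: "time_s": time; "qpos": joint angles; "qvel": joint speeds; "effort": joint torques, N m; "ee_pos": TCP position; "ee_rot": TCP orientation; "force": force on the tool from outside, world axes, zero at the start; "torque": the same for the moment, N m; "gripper_width": finger opening in mm; "gripper_force": force on a finger pad.
Only numpy, scipy, OpenCV 4.12 (cv2) and the standard library are available. Lean on these libraries where they do the work, as an engineer would, in place of code of your own. Each camera call takes 0.05 s, during which the arm holds its last target. There are 200 camera calls.

## Working session

There is one attempt and no reset: what is moved stays moved. The work goes in short steps, Python scripts to look and compute and a tool call to move; the robot and the scene stay as the last step left them, time stands still between calls to the robot, and variables do not carry over. Pictures are saved under pics/ and viewed, at most 13 in all, crops included, and the job is handed in when it is done.

Besides the shell and the picture viewer there is one more tool, called after "Call:" as name(argument=value, ...) on one line, values as JSON. send_rows: Moves the arm, as the interface text tells. Its arguments: {"type":"object","properties":{"targets":{"type":"string"},"grip_force":{"type":"number"}},"required":["targets"]}

```bash
ls; mkdir -p pics; cat > h.py <<'E'
import numpy as np,cv2
from scipy.spatial.transform import Rotation as R
from workcell import env,eyes
def grab(n):
    f=eyes.grab_frame(n); return f
def rotm(a):
    a=np.array(a,float)
    return a if a.shape==(3,3) else R.from_euler('xyz',a,degrees=True).as_matrix()
def K(f):
    h=f['image'].shape[0]; fl=h/2/np.tan(np.radians(f['fovy'])/2)
    return np.array([[fl,0,f['cx']],[0,fl,f['cy']],[0,0,1.]])
def ray(f,uv):
    p=cv2.undistortPoints(np.array(uv,float).reshape(-1,1,2),K(f),np.array(f['D'],float)).reshape(-1,2)
    d=np.c_[p[:,0],-p[:,1],-np.ones(len(p))]@rotm(f['attitude']).T
    return np.array(f['eye'],float),d
def onz(f,uv,z):
    e,d=ray(f,uv); return e+d*((z-e[2])/d[:,2])[:,None]
def proj(f,P):
    c=(np.atleast_2d(P)-np.array(f['eye']))@rotm(f['attitude']); c=c*[1,-1,-1]
    return cv2.projectPoints(c,np.zeros(3),np.zeros(3),K(f),np.array(f['D'],float))[0].reshape(-1,2)
def tri(fs,uvs):
    A=np.zeros((3,3));b=np.zeros(3);rs=[]
    for f,u in zip(fs,uvs):
        e,d=ray(f,[u]);d=d[0]/np.linalg.norm(d[0]);M=np.eye(3)-np.outer(d,d);A+=M;b+=M@e;rs.append((e,M))
    p=np.linalg.solve(A,b); return p,[np.linalg.norm(M@(p-e)) for e,M in rs]
E
python3 - <<'E'
from h import *
import pickle
F={n:grab(n) for n in('scene','top','wrist')}
pickle.dump(F,open('F0.pkl','wb'))
for n,f in F.items():
    print(n,{k:f[k] for k in f if k!='image'})
    cv2.imwrite(f'pics/{n}0.png',f['image'])
a=np.hstack([F['scene']['image'],F['top']['image']])
print(env.state())
E
```

```text
pics
scene {'fovy': 47.867419841039855, 'cx': 252.14259561503627, 'cy': 188.03649615253164, 'D': array([0.02182705, 0.        , 0.        , 0.        , 0.        ]), 'eye': array([ 923.81277426, -597.01462587, 1262.51932844]), 'attitude': array([31.6094604 ,  0.60065167, 28.74025908])}
top {'fovy': 55.71347900887152, 'cx': 252.94606754235744, 'cy': 190.6889619481177, 'D': array([-0.0996114,  0.       ,  0.       ,  0.       ,  0.       ]), 'eye': array([ 378.19036069,    6.84874213, 1246.53578093]), 'attitude': array([ 10.00927254,   0.23678202, -88.70974382])}
wrist {'fovy': 62.0846418281765, 'cx': 257.07631649842335, 'cy': 188.50518329126447, 'D': array([-0.00236713,  0.        ,  0.        ,  0.        ,  0.        ]), 'eye': array([ 92.40103376, 572.1464445 , 384.25201774]), 'attitude': array([-1.40893203e+01,  4.85017887e-03,  7.41625814e+01])}
{'time_s': 0.15, 'qpos': array([ 7.29370000e+01,  1.83417552e+01,  8.96883653e+01, -2.88915217e-04,
        7.20420224e+01, -1.14363268e+00]), 'qvel': array([ 0.02047924, -0.0421041 , -0.26198344,  0.03601404,  0.01156939,
       -0.03849449]), 'effort': array([ 8.62979086e-04, -4.12775517e+01, -2.32155651e+01,  7.28124264e-02,
        4.33865120e-02, -1.00716882e-04]), 'ee_pos': array([157.58821181, 552.61507163, 213.34161026]), 'ee_rot': array([-1.79927866e+02, -1.16521396e-03,  1.64080721e+02]), 'force': array([0.07214687, 0.2459023 , 1.11860142]), 'torque': array([-0.03339027,  0.01143459, -0.00178044]), 'gripper_force': 0.0, 'gripper_width': 90.68011518890087}
```

View pics/scene0.png

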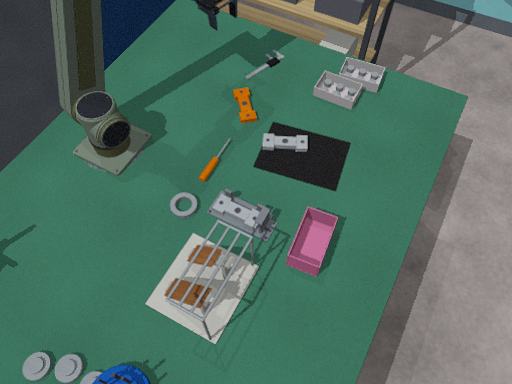

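View pics/top0.png

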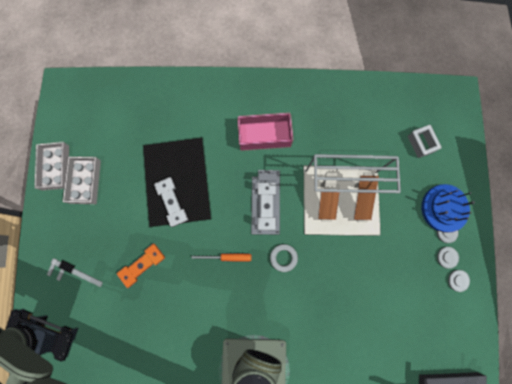

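The scene picture shows the silver plate on the mat at (285,143), the orange look-alike at (245,105), the carrier at (242,213), and sheets at (205,256) and (188,292). In the top picture the same plate is at (170,202), the carrier at (265,203), and the sheets at (328,198) and (366,198). I'll enlarge these to measure them.

```bash
python3 - <<'E'
import pickle
from h import *
F=pickle.load(open('F0.pkl','rb'))
t=F['top']['image'][140:245,140:410]; s=F['scene']['image'][120:345,140:360]
t=cv2.resize(t,(790,307),interpolation=cv2.INTER_CUBIC)  # scale 2.926
cv2.imwrite('pics/topc.png',t)
cv2.imwrite('pics/scenec.png',cv2.resize(s,None,fx=2.66,fy=2.66,interpolation=cv2.INTER_CUBIC))
for n,p,z in [('plate',(170,202),24),('orange',(140,266),20),('car',(265,203),26)]: print(n,onz(F['top'],[p],z))
E
```

```text
plate [[548.34121811 299.485082    24.        ]]
orange [[329.49661619 390.19573801  20.        ]]
car [[551.94249927 -25.08595173  26.        ]]
```

View pics/topc.png

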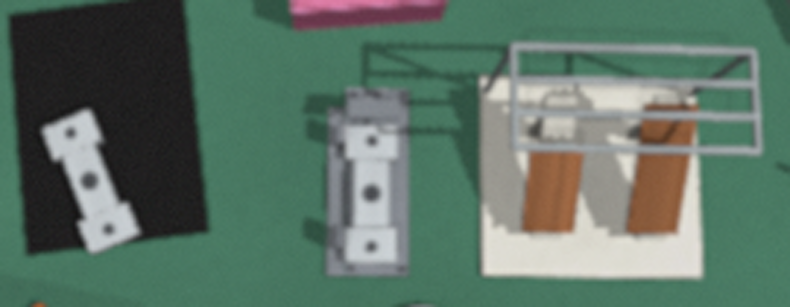

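View pics/scenec.png

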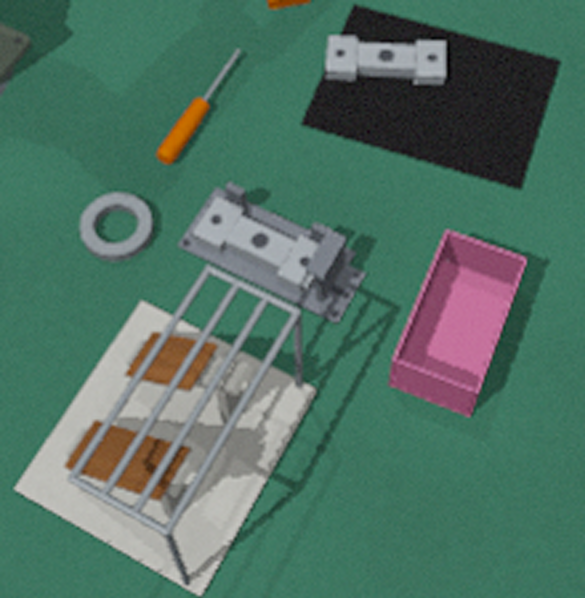

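The top crop shows both sheets clearly. The full-length one is in the right lane, lower end near (655,232) and top near (668,105). The left lane's sheet ends at about y=150, under the shelf, so it's the short one. Candidates for the plate in full-image pixels: silver on the mat (170,202), orange (140,266), and the one already in the carrier (265,203). I choose the silver one on the mat. For the sheet: (366,198) long, (328,198) short. I choose the long one. Next, rough poses.

```bash
python3 - <<'E'
import pickle
from h import *
F=pickle.load(open('F0.pkl','rb'));f=F['top'];g=F['scene']
T=lambda l:np.array(l,float)/2.926+[140,140]
S=lambda l:np.array(l,float)/2.66+[140,120]
np.set_printoptions(precision=1,suppress=True)
print('rack base',onz(f,T([(480,77),(480,275),(702,277)]),8))
print('rack base scene',onz(g,S([(143,302),(15,488),(202,595),(316,388)]),8))
print('carrier base',onz(f,T([(328,275),(408,275)]),6)); print('lowplate',onz(f,T([(345,125),(397,125),(397,262),(345,262)]),26))
print('plate',onz(f,T([(42,127),(90,108),(140,237),(92,253)]),24))
for n,a,b in [('sheet low L',(628,232),(66,464)),('sheet low corner2',(677,234),(99,422)),('short lowL',(523,232),(128,373)),('short lowR',(573,232),(153,335)),('plate hole',(89,181),(386,56)),('low hole',(371,193),(260,240)),('shelf L',(514,148),(210,268)),('shelf R',(759,152),(75,480))]:
    print(n,*tri([f,g],[T([a])[0],S([b])[0]]))
w=F['wrist'];s=env.state();Rt=rotm(s['ee_rot']);print('cam in tool',Rt.T@(w['eye']-s['ee_pos']),'look',Rt.T@rotm(w['attitude'])@[0,0,-1])
print(rotm(w['attitude']).T@Rt)
E
```

```text
rack base [[ 687.4 -160.5    8. ]
 [ 451.  -160.2    8. ]
 [ 452.9 -422.2    8. ]]
rack base scene [[ 458.8 -165.1    8. ]
 [ 457.5 -422.1    8. ]
 [ 697.  -420.3    8. ]
 [ 693.6 -162.1    8. ]]
carrier base [[447.4  16.4   6. ]
 [449.4 -76.6   6. ]]
lowplate [[621.5   0.4  26. ]
 [622.8 -60.5  26. ]
 [462.9 -62.4  26. ]
 [461.6  -2.9  26. ]]
plate [[611.9 358.3  24. ]
 [636.  302.3  24. ]
 [484.9 234.6  24. ]
 [464.9 289.6  24. ]]
sheet low L [ 494.9 -356.   -20.8] [np.float64(17.875581065769325), np.float64(17.87558106576924)]
sheet low corner2 [ 510.3 -349.2  100.8] [np.float64(21.837314449424216), np.float64(21.83731444942425)]
short lowL [ 493.5 -228.8  -26.5] [np.float64(17.04980384089606), np.float64(17.049803840896086)]
short lowR [ 508.7 -236.8   99.4] [np.float64(19.27612172290291), np.float64(19.27612172290301)]
plate hole [551.2 301.3  14.5] [np.float64(1.3070077726261624), np.float64(1.3070077726261435)]
low hole [543.5 -30.8  20.3] [np.float64(1.096607776794049), np.float64(1.0966077767940314)]
shelf L [ 568.6 -167.   200.5] [np.float64(2.1285264709262117), np.float64(2.1285264709264373)]
shelf R [ 570.9 -417.7  198.6] [np.float64(3.06774890794838), np.float64(3.067748907948467)]
cam in tool [  68.     0.7 -170.9] look [-0.2  0.   1. ]
[[ 0.   1.  -0. ]
 [ 1.  -0.   0.2]
 [ 0.2 -0.  -1. ]]
```

```bash
cat >> h.py <<'E'
TILT=np.array([[np.cos(np.radians(35)),0,np.sin(np.radians(35))],[0,-1,0],[np.sin(np.radians(35)),0,-np.cos(np.radians(35))]]).T
DOWN=np.diag([1.,-1,-1])
def rz(a): return R.from_euler('z',a,degrees=True).as_matrix()
def plan(poses,start=None):
    s=env.state(); p0,R0=(np.array(s['ee_pos']),rotm(s['ee_rot'])) if start is None else start
    for p,Rt in poses:
        d=R0.T@(np.array(p,float)-p0)/1000; w=R.from_matrix(R0.T@Rt).as_rotvec(degrees=True)
        print('plan',np.round(d,4),np.round(w,2))
E
python3 - <<'E'
import pickle
from h import *
F=pickle.load(open('F0.pkl','rb'));f=F['top'];g=F['scene']
T=lambda l:np.array(l,float)/2.926+[140,140]
S=lambda l:np.array(l,float)/2.66+[140,120]
for n,b,a in [('sheet low R',(677,234),(66,464)),('sheet lowL',(628,232),(99,422)),('short lowR',(573,232),(128,373)),('short lowL',(523,232),(153,335))]:
    print(n,*tri([f,g],[T([b])[0],S([a])[0]]))
plan([((345,262,220),DOWN@rz(-82)),((530,-30,220),DOWN)])
plan([((530,-30,220),DOWN)],(np.array([345,262,220.]),rotm([180,0,82])))
E
```

```text
sheet low R [ 501.31303809 -380.85269429   42.30955199] [np.float64(2.419516827458976), np.float64(2.4195168274589918)]
sheet lowL [ 503.90209888 -324.31520747   38.00267014] [np.float64(3.529062795703228), np.float64(3.5290627957033127)]
short lowR [ 501.89958832 -260.67298451   40.24296939] [np.float64(2.6621350546148728), np.float64(2.662135054615019)]
short lowL [ 500.52104246 -205.09470573   34.19127634] [np.float64(1.4386300105244476), np.float64(1.4386300105243812)]
plan [-0.2599 -0.2281 -0.0064] [-6.000e-02  5.000e-02  8.208e+01]
plan [-0.5179 -0.4581 -0.0061] [-2.0000e-02  1.0000e-01  1.6408e+02]
plan [-0.2634  0.2238  0.    ] [ 0. -0. 82.]
```

Call:
send_rows(targets="-0.26 -0.228 -0.006 0 0 82 100;-0.26 -0.228 -0.006 0 0 82 100;-0.26 -0.228 -0.006 0 0 82 100;-0.26 -0.228 -0.006 0 0 82 100;-0.26 -0.228 -0.006 0 0 82 100;-0.26 -0.228 -0.006 0 0 82 100;-0.26 -0.228 -0.006 0 0 82 100;-0.26 -0.228 -0.006 0 0 82 100;-0.26 -0.228 -0.006 0 0 82 100;-0.26 -0.228 -0.006 0 0 82 100;-0.26 -0.228 -0.006 0 0 82 100;-0.26 -0.228 -0.006 0 0 82 100")

```text
time_s: 1.15
ee_pos: [345.4, 261.8, 219.8]
ee_rot: [-180.0, 0.0, 81.7]
force: [-0.1, -1.0, 0.1]
gripper_width: 91.5
gripper_force: 0.0
```

Call:
send_rows(targets="-0.263 0.224 0 0 0 82 100;-0.263 0.224 0 0 0 82 100;-0.263 0.224 0 0 0 82 100;-0.263 0.224 0 0 0 82 100;-0.263 0.224 0 0 0 82 100;-0.263 0.224 0 0 0 82 100;-0.263 0.224 0 0 0 82 100;-0.263 0.224 0 0 0 82 100;-0.263 0.224 0 0 0 82 100;-0.263 0.224 0 0 0 82 100;-0.263 0.224 0 0 0 82 100;-0.263 0.224 0 0 0 82 100")

```text
time_s: 2.15
ee_pos: [530.8, -29.6, 219.4]
ee_rot: [-180.0, 0.1, -0.3]
force: [-0.1, -0.4, 0.5]
gripper_width: 91.3
gripper_force: 0.0
```

```bash
python3 - <<'E'
import pickle
from h import *
w=grab('wrist');pickle.dump(w,open('W1.pkl','wb'))
cv2.imwrite('pics/w1.png',cv2.resize(w['image'],None,fx=1.56,fy=1.56,interpolation=cv2.INTER_CUBIC))
s=env.state();print(s['time_s'],s['ee_pos'],s['ee_rot'],s['qpos'],s['force'])
plan([((505,-352,176),TILT)])
E
```

```text
2.2 [530.70873928 -29.3444062  219.4649169 ] [-1.79990940e+02  5.48959039e-02 -2.36577429e-01] [-4.40776400e+00  1.42164007e+01  9.46738871e+01  5.32862175e-03
  7.11651218e+01  8.58270950e+01] [-0.03234335 -0.30010507  0.01230793]
plan [-0.0243  0.3228  0.0434] [ 0.06 35.05 -0.23]
```

View pics/w1.png

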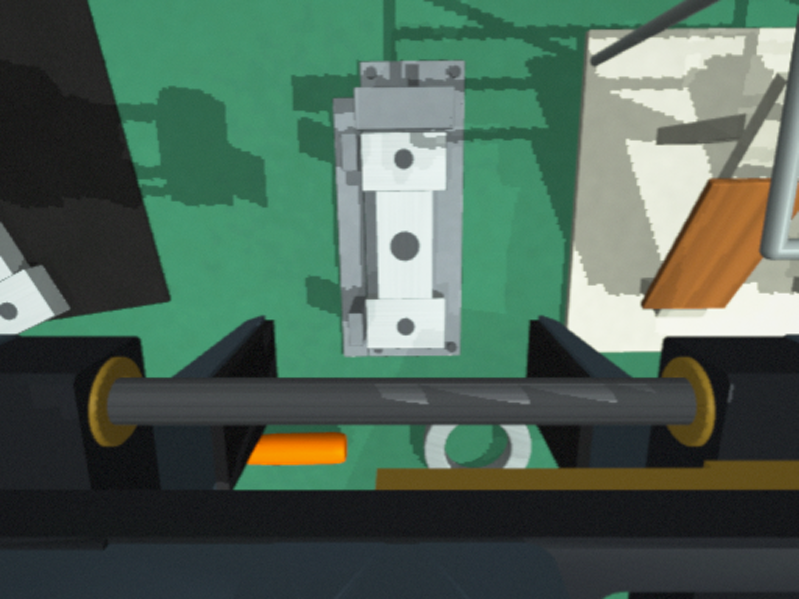

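The wrist view shows the carrier almost axis-aligned: base right edge from (459,355) to (463,62), plate holes at (404,158), (404,246) and (405,326), lip at about (405,108). The short sheet is at the right. I'll compute the carrier pose and go to the pre-grasp.

```bash
python3 - <<'E'
import pickle
from h import *
np.set_printoptions(precision=1,suppress=True)
w=pickle.load(open('W1.pkl','rb'));F=pickle.load(open('F0.pkl','rb'))
U=lambda l:np.array(l,float)/1.56
print('base edge -y / corner',onz(w,U([(459,355),(463,62),(343,357)]),6))
print('holes',onz(w,U([(404,158),(404,246),(405,326)]),26))
print('lowplate corners',onz(w,U([(362,133),(446,132),(445,347),(366,348)]),26))
print('lip front',onz(w,U([(356,131),(452,131)]),74), 'lip back',onz(w,U([(355,86),(453,86)]),74))
print(tri([w,F['top'],F['scene']],[U((404,246)),np.array((371,193))/2.926+140,np.array((260,240))/2.66+[140,120]]))
E
```

```text
base edge -y / corner [[451.5 -75.7   6. ]
 [673.6 -73.1   6. ]
 [450.   19.5   6. ]]
holes [[607.2 -30.8  26. ]
 [544.6 -30.7  26. ]
 [482.9 -31.3  26. ]]
lowplate corners [[624.2  -1.5  26. ]
 [624.6 -60.2  26. ]
 [465.8 -62.3  26. ]
 [465.1  -1.1  26. ]]
lip front [[622.   -1.6  74. ]
 [621.8 -59.7  74. ]] lip back [[647.5  -1.6  74. ]
 [647.3 -59.8  74. ]]
(array([543.6, -30.8,  20.2]), [np.float64(0.17525196912536187), np.float64(1.1685073107553088), np.float64(1.0282211342251244)])
```

Call:
send_rows(targets="-0.024 0.322 0.043 0 35 0 100;-0.024 0.322 0.043 0 35 0 100;-0.024 0.322 0.043 0 35 0 100;-0.024 0.322 0.043 0 35 0 100;-0.024 0.322 0.043 0 35 0 100;-0.024 0.322 0.043 0 35 0 100;-0.024 0.322 0.043 0 35 0 100;-0.024 0.322 0.043 0 35 0 100;-0.024 0.322 0.043 0 35 0 100;-0.024 0.322 0.043 0 35 0 100;-0.024 0.322 0.043 0 35 0 100")

```text
time_s: 3.12
ee_pos: [506.9, -355.0, 176.2]
ee_rot: [179.9, -35.0, -0.1]
force: [-0.1, 0.5, 0.0]
gripper_width: 91.2
gripper_force: 0.0
```

```bash
python3 - <<'E'
import pickle
from h import *
w=grab('wrist');pickle.dump(w,open('W2.pkl','wb'))
cv2.imwrite('pics/w2.png',cv2.resize(w['image'],None,fx=1.56,fy=1.56,interpolation=cv2.INTER_CUBIC))
s=env.state();print(s['time_s'],s['ee_pos'],s['ee_rot'],s['qpos'],s['force'])
E
```

```text
3.1667 [ 506.87984431 -352.11776415  176.16294829] [-1.79933650e+02 -3.49517963e+01 -2.81215513e-02] [-49.64100565  14.38916453 111.03743762  43.9628874   39.02545346
   9.20044207] [ 0.4462535   0.63182898 -0.06963679]
```

View pics/w2.png

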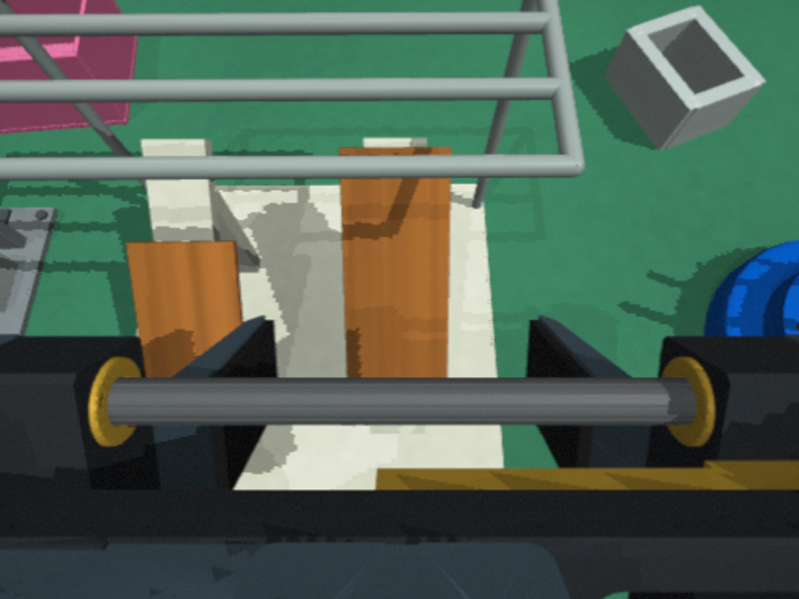

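The view shows the full-length sheet's upper corners at (340,148) and (450,148), with its sides running down to (348,378) and (447,378). The short sheet is at left, top edge at y=242.

```bash
python3 - <<'E'
import pickle
from h import *
np.set_printoptions(precision=1,suppress=True)
w=pickle.load(open('W2.pkl','rb'));F=pickle.load(open('F0.pkl','rb'))
U=lambda l:np.array(l,float)/1.56
T=lambda l:np.array(l,float)/2.926+140
n=TILT[:,2]*-1; O=np.array([503,-352,40.])
def pl(f,uv,off):
    e,d=ray(f,uv); P=e+d*(((O+n*off-e)@n)/(d@n))[:,None]
    return (P-O)@np.c_[TILT[:,0],[0,1,0],n],P
l,P=pl(w,U([(340,148),(450,148),(345.5,300),(448.5,300),(348,378),(447,378)]),6);print(l);print(P)
l,P=pl(F['top'],T([(628,232),(677,234)]),6);print('top low',l)
S=np.array([(99,422),(66,464)])/2.66+[140,120]
print('scene low',pl(F['scene'],S,6)[0])
# height check: sheet's upper-left corner, from wrist+top (665?,105)
print(tri([w,F['top']],[U((340,148)),T((643,103))]),tri([w,F['top']],[U((450,148)),T((694,105))]))
E
```

```text
[[161.1  30.2   6. ]
 [161.1 -28.    6. ]
 [ 77.9  29.6   6. ]
 [ 77.9 -29.    6. ]
 [ 30.2  29.5   6. ]
 [ 30.1 -29.2   6. ]]
[[ 631.5 -321.8  137.3]
 [ 631.5 -380.   137.3]
 [ 563.4 -322.4   89.6]
 [ 563.4 -381.    89.6]
 [ 524.3 -322.5   62.2]
 [ 524.2 -381.2   62.2]]
top low [[  1.2  27.4   6. ]
 [ -0.3 -29.8   6. ]]
scene low [[ 15.2  26.4   6. ]
 [  7.3 -28.5   6. ]]
(array([ 631.8, -320.7,  135.6]), [np.float64(1.1722058710834289), np.float64(1.1722058710835372)]) (array([ 631.2, -378.1,  135.7]), [np.float64(2.347212458420496), np.float64(2.3472124584204512)])
```

Call:
send_rows(targets="-0.001 0 0.04 0 0 0 100;-0.001 0 0.07 0 0 0 100;-0.001 0 0.095 0 0 0 100;-0.001 0 0.11 0 0 0 100;-0.001 0 0.121 0 0 0 100;-0.001 0 0.121 0 0 0 100;-0.001 0 0.121 0 0 0 80;-0.001 0 0.121 0 0 0 50;-0.001 0 0.121 0 0 0 50;-0.001 0 0.121 0 0 0 50;-0.001 0 0.121 0 0 0 50;-0.001 0 0.121 0 0 0 50", grip_force=30)

```text
time_s: 4.17
ee_pos: [575.9, -351.2, 78.2]
ee_rot: [179.9, -35.1, 0.1]
force: [-2.4, 0.2, 4.3]
gripper_width: 59.6
gripper_force: 30.0
```

Call:
send_rows(targets="0 0 -0.01 0 0 0 50;0 0 -0.02 0 0 0 50;0 0 -0.029 0 0 0 50;-0.016 0 -0.041 0 0 0 50;-0.033 0 -0.052 0 0 0 50;-0.049 0 -0.064 0 0 0 50;-0.066 0 -0.075 0 0 0 50;-0.082 0 -0.087 0 0 0 50;-0.082 0 -0.087 0 0 0 50")

```text
time_s: 4.92
ee_pos: [455.4, -350.4, 101.4]
ee_rot: [-179.9, -34.9, -0.1]
force: [0.6, 0.4, -1.5]
gripper_width: 59.4
gripper_force: 30.0
```

```bash
python3 - <<'E'
from h import *
D=rz(0.3)@DOWN
plan([((452,-350,180),TILT),((440,-220,190),rz(0)@R.from_euler('y',-17,degrees=True).as_matrix()@DOWN),((440,-60,170),D),((530,-36,100),D)])
E
```

```text
plan [ 0.0421 -0.0005 -0.0664] [-0.03  0.1  -0.06]
plan [ 0.0379 -0.1305 -0.0814] [ -0.03 -17.9   -0.06]
plan [ 0.0263 -0.2905 -0.0649] [  0.05 -34.9   -0.34]
plan [ 0.06   -0.3145  0.044 ] [  0.05 -34.9   -0.34]
```

Call:
send_rows(targets="0.021 0 -0.033 0 0 0 50;0.042 0 -0.066 0 0 0 50;0.041 -0.03 -0.07 0 -4 0 50;0.04 -0.065 -0.075 0 -9 0 50;0.039 -0.1 -0.08 0 -13 0 50;0.038 -0.13 -0.081 0 -18 0 50;0.036 -0.165 -0.08 0 -23 0 50;0.032 -0.2 -0.075 0 -28 0 50;0.028 -0.235 -0.07 0 -33 -0.2 50;0.026 -0.265 -0.065 0 -35 -0.3 50;0.026 -0.29 -0.065 0 -35 -0.3 50;0.026 -0.29 -0.065 0 -35 -0.3 50")

```text
time_s: 5.92
ee_pos: [442.4, -57.2, 169.6]
ee_rot: [180.0, 0.1, 0.6]
force: [-1.2, -1.0, -0.9]
gripper_width: 59.4
gripper_force: 30.0
```

```bash
python3 - <<'E'
from h import *
s=env.state();print(s['ee_pos'],s['ee_rot'],s['force'])
D=rz(0.3)@DOWN
plan([((530,-36,100),D),((530,-36,30),D)])
E
```

```text
[442.39212869 -57.24243217 169.59363937] [1.79996718e+02 5.65883244e-02 6.02708814e-01] [-1.17424574 -0.98143589 -0.92544877]
plan [ 0.0879 -0.0203  0.0695] [0.   0.06 0.3 ]
plan [ 0.088  -0.0203  0.1395] [0.   0.06 0.3 ]
```

Call:
send_rows(targets="0.03 -0.007 0.01 0 0 0 50;0.06 -0.014 0.035 0 0 0.2 50;0.088 -0.02 0.065 0 0 0.3 50;0.088 -0.02 0.09 0 0 0.3 50;0.088 -0.02 0.11 0 0 0.3 50;0.088 -0.02 0.13 0 0 0.3 50;0.088 -0.02 0.13 0 0 0.3 50;0.088 -0.02 0.13 0 0 0.3 50")

```text
time_s: 6.58
ee_pos: [529.8, -41.2, 39.4]
ee_rot: [179.9, 0.1, 0.0]
force: [-0.3, 0.6, -0.3]
gripper_width: 59.4
gripper_force: 30.0
```

```bash
python3 - <<'E'
import pickle
from h import *
w=grab('wrist');pickle.dump(w,open('W3.pkl','wb'))
cv2.imwrite('pics/w3.png',cv2.resize(w['image'][0:260,120:400],None,fx=2.8,fy=2.3,interpolation=cv2.INTER_CUBIC))
s=env.state();print(s['time_s'],s['ee_pos'],s['ee_rot'],s['force'])
E
```

```text
6.6333 [530.87857317 -41.2641479   40.50188839] [ 1.79892885e+02 -7.29994601e-02  2.10753501e-02] [ 0.70361205  0.05418287 -1.01154406]
```

View pics/w3.png

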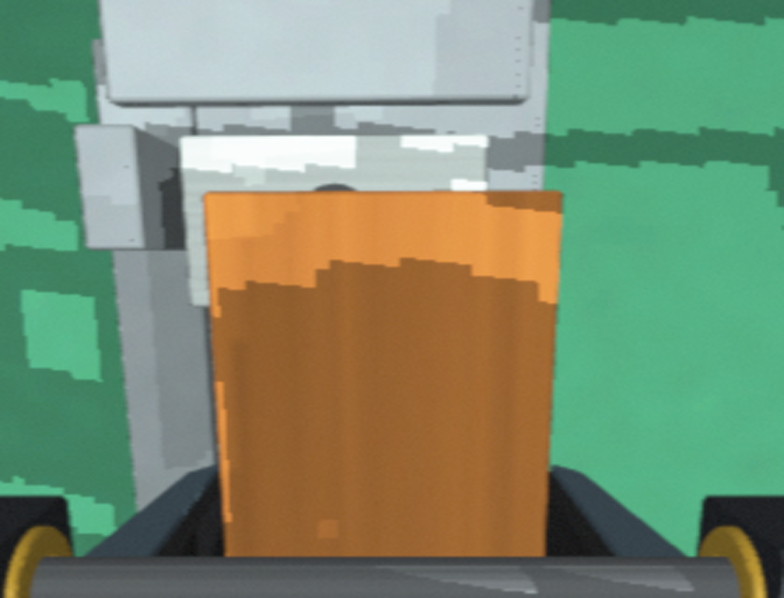

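The crop shows the sheet's front edge from (205,192) to (562,192), the near post's top inner edge from (135,127) to (145,248), and the lip's front edge at y=102 (110 to 527). The sheet is short of the lip and to the -y side of the post.

```bash
python3 - <<'E'
import pickle
from h import *
np.set_printoptions(precision=1,suppress=True)
w=pickle.load(open('W3.pkl','rb'))
V=lambda l:np.array(l,float)/[2.8,2.3]+[120,0]
print('sheet front',onz(w,V([(205,192),(562,192)]),58.5))
print('sheet sides',onz(w,V([(205,192),(224,550),(562,192),(547,550)]),58.5))
print('post',onz(w,V([(135,127),(145,248)]),56)); print('lip',onz(w,V([(110,102),(527,102)]),74))
print('lowplate front',onz(w,V([(181,138),(487,136)]),26),'base edge',onz(w,V([(550,20),(545,185)]),6))
D=rz(0.3)@DOWN
plan([((530,-36,40),D),((530,-36,16),D)])
E
```

```text
sheet front [[609.2 -11.3  58.5]
 [609.3 -69.1  58.5]]
sheet sides [[609.2 -11.3  58.5]
 [533.4 -11.2  58.5]
 [609.3 -69.1  58.5]
 [533.5 -70.1  58.5]]
post [[621.5  -0.1  56. ]
 [598.5  -0.3  56. ]]
lip [[622.8  -1.5  74. ]
 [622.9 -60.5  74. ]]
lowplate front [[623.7  -1.   26. ]
 [624.2 -60.2  26. ]] base edge [[654.4 -74.6   6. ]
 [614.9 -75.3   6. ]]
plan [-0. -0.  0.] [ 0.1 -0.1 -0.3]
plan [-0. -0.  0.] [ 0.1 -0.1 -0.3]
```

Call:
send_rows(targets="0 -0.005 0.004 0 0 -0.3 50;0 -0.005 0.008 0 0 -0.3 50;0 -0.005 0.012 0 0 -0.3 50;0 -0.005 0.015 0 0 -0.3 50;0 -0.005 0.018 0 0 -0.3 50;0 -0.005 0.02 0 0 -0.3 50;0 -0.005 0.021 0 0 -0.3 50;0 -0.005 0.022 0 0 -0.3 50;0 -0.005 0.023 0 0 -0.3 50;0 -0.005 0.023 0 0 -0.3 50")

```text
time_s: 7.47
ee_pos: [530.4, -35.8, 16.5]
ee_rot: [179.9, -0.0, 0.4]
force: [0.5, -0.1, -0.6]
gripper_width: 59.7
gripper_force: 30.0
```

Call:
send_rows(targets="0 0 0.0005 0 0 0 50;0 0 0.001 0 0 0 50;0 0 0.001 0 0 0 50")

```text
time_s: 7.72
ee_pos: [530.4, -35.8, 16.4]
ee_rot: [179.9, -0.0, 0.4]
force: [-0.8, -0.1, 5.6]
gripper_width: 59.4
gripper_force: 30.0
```

Call:
send_rows(targets="0 -0.001 0 0 0 0 50;0 -0.002 0 0 0 0 50;0 -0.003 0 0 0 0 50;0 -0.0035 0 0 0 0 50")

```text
time_s: 8.05
ee_pos: [531.0, -32.9, 16.4]
ee_rot: [179.8, -0.1, 0.4]
force: [-0.9, -2.8, 4.8]
gripper_width: 59.4
gripper_force: 30.0
```

Call:
send_rows(targets="0 -0.0005 0 0 0 0 50;0 -0.001 0 0 0 0 50;0 -0.001 0 0 0 0 50")

```text
time_s: 8.3
ee_pos: [531.1, -31.8, 16.3]
ee_rot: [179.8, -0.1, 0.4]
force: [-0.3, -2.8, 5.5]
gripper_width: 59.9
gripper_force: 30.0
```

Call:
send_rows(targets="0 -0.0005 0 0 0 0 50;0 -0.001 0 0 0 0 50;0 -0.001 0 0 0 0 50")

```text
time_s: 8.55
ee_pos: [531.1, -31.6, 16.4]
ee_rot: [179.8, -0.1, 0.4]
force: [-0.2, -5.9, 4.5]
gripper_width: 59.5
gripper_force: 30.0
```

Call:
send_rows(targets="0 -0.0005 0 0 0 0 50;0 -0.0005 0 0 0 0 50")

```text
time_s: 8.72
ee_pos: [531.1, -31.5, 16.4]
ee_rot: [179.8, -0.1, 0.4]
force: [-0.7, -8.0, 5.4]
gripper_width: 59.9
gripper_force: 30.0
```

Call:
send_rows(targets="0.002 0 0 0 0 0 50;0.005 0 0 0 0 0 50;0.008 0 0 0 0 0 50;0.011 0 0 0 0 0 50;0.014 0 0 0 0 0 50;0.017 0 0 0 0 0 50;0.02 0 0 0 0 0 50;0.022 0 0 0 0 0 50;0.022 0 0 0 0 0 50")

```text
time_s: 9.47
ee_pos: [545.6, -31.3, 16.1]
ee_rot: [179.8, 0.8, 0.4]
force: [-15.7, -8.2, 18.0]
gripper_width: 59.4
gripper_force: 30.0
```

```bash
python3 - <<'E'
from h import *
s=env.state();print(s['ee_pos'],s['ee_rot'],s['force'],s['torque'])
E
```

```text
[545.56516    -31.30880237  16.10009297] [179.78061332   0.79693139   0.42136867] [-15.7438725   -8.22807843  18.02163113] [-1.47196316  2.75623563 -0.20780322]
```

```bash
python3 - <<'E'
import pickle
from h import *
w=grab('wrist');pickle.dump(w,open('W4.pkl','wb'))
a=cv2.resize(w['image'][0:260,120:400],None,fx=1.43,fy=2.3,interpolation=cv2.INTER_CUBIC)
a=cv2.resize(w['image'][0:260,120:400],None,fx=2.3,fy=2.3,interpolation=cv2.INTER_CUBIC)
cv2.imwrite('pics/w4.png',a)
E
```

```text
(no output)
```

View pics/w4.png

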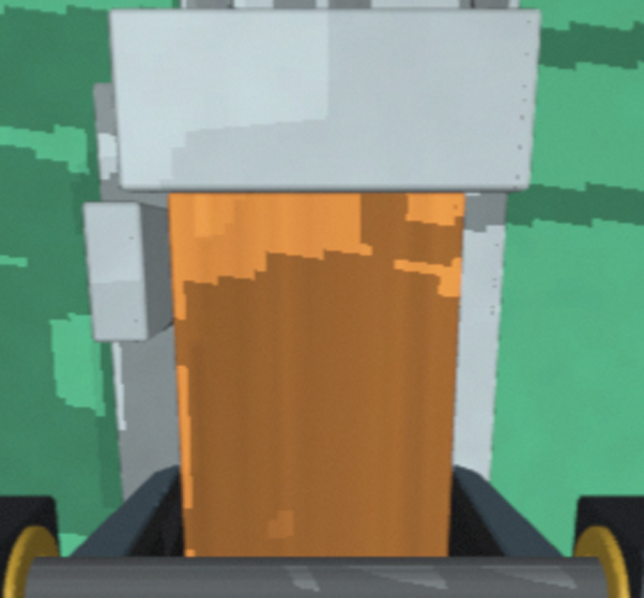

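The sheet's nose is now under the lip (front edge hidden behind y=190) and its left side runs up to the post at x≈172. The drag looks like friction from downward load, so I'll unload z and y a little and see whether it frees.

Call:
send_rows(targets="0 0 -0.0005 0 0 0 50;0 0.0003 -0.001 0 0 0 50;0 0.0005 -0.001 0 0 0 50;0 0.0005 -0.001 0 0 0 50")

```text
time_s: 9.85
ee_pos: [549.7, -31.3, 16.2]
ee_rot: [179.8, 0.3, 0.4]
force: [-5.0, -5.5, 2.4]
gripper_width: 59.7
gripper_force: 30.0
```

Call:
send_rows(targets="0.001 0 0 0 0 0 50;0.002 0 -0.0002 0 0 0 50;0.003 0 -0.0003 0 0 0 50;0.004 0 -0.0004 0 0 0 50;0.004 0 -0.0004 0 0 0 50")

```text
time_s: 10.27
ee_pos: [554.0, -31.3, 16.2]
ee_rot: [179.8, 0.3, 0.4]
force: [-3.8, -6.5, -0.2]
gripper_width: 60.0
gripper_force: 30.0
```

Call:
send_rows(targets="0.001 0 0 0 0 0 50;0.002 0 0 0 0 0 50;0.002 0 0 0 0 0 50")

```text
time_s: 10.52
ee_pos: [555.8, -31.2, 16.2]
ee_rot: [179.8, 0.3, 0.4]
force: [-3.2, -4.8, 0.6]
gripper_width: 59.7
gripper_force: 30.0
```

Call:
send_rows(targets="0.001 0 0 0 0 0 50;0.002 0 0 0 0 0 50;0.002 0 0 0 0 0 50")

```text
time_s: 10.77
ee_pos: [557.2, -31.2, 16.2]
ee_rot: [179.8, 0.4, 0.4]
force: [-5.2, -6.0, 2.8]
gripper_width: 59.9
gripper_force: 30.0
```

Call:
send_rows(targets="0.001 0 0 0 0 0 50;0.002 0 0 0 0 0 50;0.002 0 0 0 0 0 50")

```text
time_s: 11.02
ee_pos: [557.2, -31.2, 16.2]
ee_rot: [179.8, 0.6, 0.4]
force: [-9.6, -6.1, 5.6]
gripper_width: 59.7
gripper_force: 30.0
```

Call:
send_rows(targets="0.002 0 0 0 0 0 50;0.004 0 -0.0002 0 0 0 50;0.006 0 -0.0004 0 0 0 50;0.008 0 -0.0005 0 0 0 50;0.01 0 -0.0006 0 0 0 50;0.01 0 -0.0006 0 0 0 50;0.01 0 -0.0006 0 0 0 50", grip_force=55)

```text
time_s: 11.6
ee_pos: [557.1, -31.2, 16.0]
ee_rot: [179.8, 1.8, 0.4]
force: [-27.8, -7.7, 19.1]
gripper_width: 59.2
gripper_force: 55.0
```

Call:
send_rows(targets="0 -0.0008 0 0 0 0 50;0 -0.0008 0 0 0 0 50;0 -0.0008 0 0 0 0 50;0 -0.0008 0 0 0 0 50;0 -0.0008 0 0 0 0 50;0 -0.0008 0 0 0 0 50")

```text
time_s: 12.1
ee_pos: [557.1, -31.2, 16.1]
ee_rot: [179.8, 1.8, 0.4]
force: [-28.4, -10.7, 19.2]
gripper_width: 59.3
gripper_force: 55.0
```

Call:
send_rows(targets="-0.003 0 0.0001 0 0 0 50;-0.006 0 0.0002 0 0 0 50;-0.009 0 0.0004 0 0 0 50;-0.011 0 0.0004 0 0 0 50;-0.0115 0 0.0004 0 0 0 50;-0.0115 0 0.0004 0 0 0 50")

```text
time_s: 12.6
ee_pos: [557.3, -31.2, 16.1]
ee_rot: [179.8, 0.4, 0.4]
force: [-4.7, -9.4, 0.1]
gripper_width: 59.5
gripper_force: 55.0
```

Call:
send_rows(targets="-0.001 0.001 0 0 0 0 50;-0.001 0.0015 0 0 0 0 50;-0.001 0.0015 0 0 0 0 50;-0.001 0.0015 0 0 0 0 85;-0.001 0.0015 0 0 0 0 85;-0.001 0.0015 0 0 0 0 85;-0.001 0.0015 0 0 0 0 85;-0.001 0.0015 0 0 0 0 85")

```text
time_s: 13.27
ee_pos: [560.4, -30.5, 17.5]
ee_rot: [179.9, -0.1, 0.4]
force: [0.7, 0.5, -0.1]
gripper_width: 77.7
gripper_force: 0.0
```

```bash
python3 - <<'E'
import pickle
from h import *
w=grab('wrist');pickle.dump(w,open('W5.pkl','wb'))
s=env.state();print(s['ee_pos'],s['ee_rot'],s['force'],s['gripper_width'])
# brown-sheet side edges: left/right columns per row
hsv=cv2.cvtColor(w['image'],cv2.COLOR_BGR2HSV);m=((hsv[...,0]<22)&(hsv[...,1]>110)&(hsv[...,2]>60))
np.set_printoptions(precision=2,suppress=True)
for r in range(85,240,20):
    c=np.where(m[r,150:370])[0]+150
    if len(c): print(r,c.min(),c.max(),onz(w,[(c.min()-.5,r),(c.max()+.5,r)],32)[:,:2].ravel())
E
```

```text
[560.28192954 -30.51650397  17.43260055] [ 1.79925477e+02 -6.41691207e-02  3.67711232e-01] [ 0.6442769  -0.6559319   0.43172332] 77.37132380276456
125 198 320 [620.86  -0.43 621.33 -59.73]
145 198 318 [611.25  -0.08 611.72 -59.28]
165 199 317 [601.35  -0.21 601.82 -59.32]
185 200 316 [591.15  -0.35 591.61 -59.36]
205 201 316 [580.63  -0.49 581.09 -59.91]
225 202 315 [569.77  -0.63 570.23 -59.96]
```

Call:
send_rows(targets="0 0 -0.005 0 0 0 85;0 0 -0.02 0 0 0 85;0 0 -0.05 0 0 0 85;0 0 -0.085 0 0 0 85;-0.01 0 -0.12 0 0 0 85;-0.02 0 -0.15 0 0 0 85;-0.03 0 -0.18 0 0 0 85;-0.03 0 -0.2 0 0 0 85;-0.03 0 -0.2 0 0 0 85;-0.03 0 -0.2 0 0 0 85")

```text
time_s: 14.15
ee_pos: [530.3, -30.6, 218.7]
ee_rot: [179.9, -0.2, 0.4]
force: [0.2, 1.3, 0.0]
gripper_width: 77.6
gripper_force: 0.0
```

```bash
python3 - <<'E'
import pickle
from h import *
w=grab('wrist');pickle.dump(w,open('W6.pkl','wb'))
s=env.state();print(s['ee_pos'],s['ee_rot'],s['force'],s['time_s'])
plan([((532,289,200),rz(24.5)@DOWN)])
np.set_printoptions(precision=2,suppress=True)
hsv=cv2.cvtColor(w['image'],cv2.COLOR_BGR2HSV);m=((hsv[...,0]<22)&(hsv[...,1]>110)&(hsv[...,2]>60))
for r in range(70,240,15):
    c=np.where(m[r,180:340])[0]+180
    if len(c): print(r,c.min(),c.max(),onz(w,[(c.min()-.5,r),(c.max()+.5,r)],32)[:,:2].ravel())
for u in (240,260,280):
    c=np.where(m[60:260,u])[0]+60; print(u,c.min(),c.max(),onz(w,[(u,c.min()-.5),(u,c.max()+.5)],32)[:,:2].ravel())
cv2.imwrite('pics/w6.png',cv2.resize(w['image'][20:250,170:350],None,fx=2.6,fy=2.6,interpolation=cv2.INTER_CUBIC))
E
```

```text
[529.49254532 -30.55745564 217.14243684] [ 1.79920870e+02 -8.92551605e-03  3.65210521e-01] [ 0.37312607 -0.12759403  0.47846578] 14.2
plan [ 0.0045 -0.3196  0.0167] [ 8.000e-02  1.000e-02 -2.413e+01]
85 230 285 [624.06   0.35 624.53 -59.61]
100 230 284 [608.57   0.54 609.04 -58.97]
115 231 284 [592.76  -0.35 593.22 -59.41]
130 231 284 [576.59  -0.16 577.05 -59.87]
145 231 283 [560.06   0.04 560.52 -59.21]
160 232 283 [543.18  -0.89 543.63 -59.67]
175 232 283 [525.9   -0.69 526.35 -60.15]
190 232 282 [508.22  -0.5  508.67 -59.47]
205 233 282 [490.15  -1.46 490.59 -59.96]
240 84 214 [625.68 -10.9  478.54 -10.18]
260 83 214 [626.87 -32.28 478.72 -33.75]
280 83 214 [627.03 -53.65 478.9  -57.32]
```

Call:
send_rows(targets="0.005 -0.04 0.01 0 0 -5 85;0.005 -0.08 0.017 0 0 -10 85;0.005 -0.12 0.017 0 0 -15 85;0.005 -0.16 0.017 0 0 -20 85;0.005 -0.2 0.017 0 0 -24 85;0.005 -0.24 0.017 0 0 -24 85;0.005 -0.28 0.017 0 0 -24 85;0.005 -0.305 0.017 0 0 -24 85;0.005 -0.32 0.017 0 0 -24 85;0.005 -0.32 0.017 0 0 -24 85")

```text
time_s: 15.03
ee_pos: [531.9, 291.8, 197.6]
ee_rot: [180.0, 0.2, 24.6]
force: [0.0, -0.6, 0.8]
gripper_width: 77.5
gripper_force: 0.0
```

```bash
python3 - <<'E'
import pickle
from h import *
w=grab('wrist');pickle.dump(w,open('W7.pkl','wb'))
s=env.state();print(s['ee_pos'],s['ee_rot'],s['force'],s['time_s'])
a=cv2.resize(w['image'][0:250,120:400],None,fx=2.3,fy=2.3,interpolation=cv2.INTER_CUBIC)
cv2.imwrite('pics/w7.png',a)
E
```

```text
[532.04140353 289.77541386 197.94278383] [179.87977854   0.22210222  24.48239732] [-0.35199957 -0.34696815 -1.13594461] 15.0833
```

View pics/w7.png

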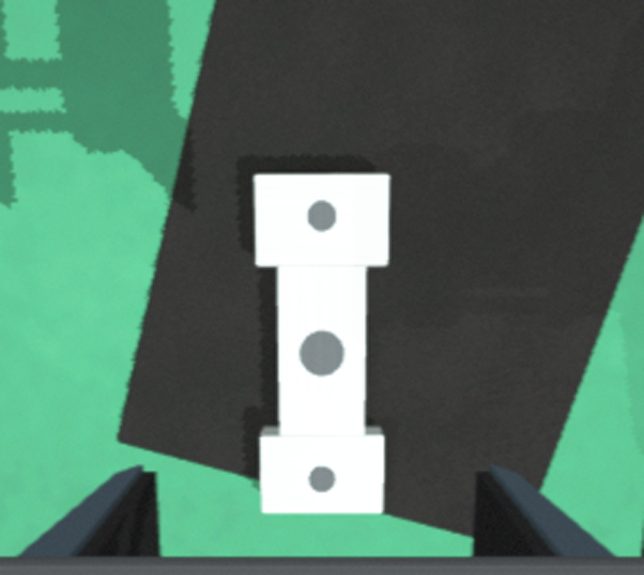

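This is the silver waisted plate, holes at (321,216), (321,353) and (321,479), aligned with the tool. I'll compute its pose, including the height from the wrist and top views.

```bash
python3 - <<'E'
import pickle
from h import *
w=pickle.load(open('W7.pkl','rb'));F=pickle.load(open('F0.pkl','rb'))
V=lambda l:np.array(l,float)/2.3+[120,0]
c=onz(w,V([(254,174),(390,174),(385,513),(262,513)]),24);print(c,c.mean(0),np.linalg.norm(c[0]-c[1]),np.linalg.norm(c[1]-c[2]))
ax=(c[0]+c[1]-c[2]-c[3]);yaw=np.degrees(np.arctan2(ax[1],ax[0]));print('yaw',yaw)
h=onz(w,V([(321,216),(321,353),(321,479)]),24);print(h)
print(tri([w,F['top']],[V([(321,353)])[0],np.array((89,181))/2.926+140]))
p=h[1]; 
plan([((*p[:2],60),rz(yaw)@DOWN),((*p[:2],7),rz(yaw)@DOWN)])
E
```

```text
[[612.41205317 359.24827314  24.        ]
 [637.61705739 304.28626609  24.        ]
 [493.01847022 236.37234083  24.        ]
 [467.52469635 292.00547953  24.        ]] [552.64306928 297.9780899   24.        ] 60.465812293278574 159.7530990518638
yaw 25.027177093188616
[[608.54563584 324.66982529  24.        ]
 [552.29500239 298.74946402  24.        ]
 [495.8443765  272.73649427  24.        ]]
(array([550.63302464, 299.00068191,  17.09877828]), [np.float64(1.078719579247071), np.float64(1.0787195792471909)])
plan [ 2.270e-02 -1.000e-04  1.379e-01] [ 0.12  0.22 -0.54]
plan [ 0.0229 -0.0002  0.1909] [ 0.12  0.22 -0.54]
```

Call:
send_rows(targets="0.015 0 0.03 0 0 -0.5 85;0.023 0 0.065 0 0 -0.5 85;0.023 0 0.1 0 0 -0.5 85;0.023 0 0.13 0 0 -0.5 85;0.023 0 0.155 0 0 -0.5 75;0.023 0 0.175 0 0 -0.5 65;0.023 0 0.186 0 0 -0.5 65;0.023 0 0.19 0 0 -0.5 65;0.023 0 0.19 0 0 -0.5 65")

```text
time_s: 15.83
ee_pos: [553.6, 297.3, 9.1]
ee_rot: [179.9, 0.1, 24.8]
force: [-0.2, 0.1, 0.4]
gripper_width: 59.4
gripper_force: 0.0
```

Call:
send_rows(targets="0 0 0 0 0 0 50;0 0 0 0 0 0 35;0 0 0 0 0 0 30;0 0 0 0 0 0 30;0 0 0 0 0 0 30", grip_force=45)

```text
time_s: 16.25
ee_pos: [554.5, 299.0, 11.1]
ee_rot: [179.9, -0.1, 24.9]
force: [0.2, -0.9, 4.8]
gripper_width: 39.6
gripper_force: 45.0
```

```bash
python3 - <<'E'
from h import *
s=env.state();print(s['ee_pos'],s['ee_rot'])
D=rz(0.5)@DOWN
plan([((552,298,110),rz(24.8)@DOWN),((529,-37,110),D)])
plan([((529,-37,75),D)],(np.array([543,141,110.]),rz(12.6)@DOWN))
plan([((543,141,110),rz(12.6)@DOWN)])
E
```

```text
[554.4603923  298.96208314  11.13552819] [ 1.79925213e+02 -1.10544621e-01  2.48608161e+01]
plan [-0.0024 -0.     -0.0989] [ 0.07 -0.11  0.06]
plan [-0.1642  0.2943 -0.0988] [ 0.05 -0.12 24.36]
plan [-0.0525  0.1707  0.035 ] [ 0.   0.  12.1]
plan [-0.0766  0.1386 -0.0988] [ 0.06 -0.12 12.26]
```

Call:
send_rows(targets="0 0 -0.01 0 0 0 30;0 0 -0.03 0 0 0 30;0 0 -0.06 0 0 0 30;0 0 -0.09 0 0 0 30;-0.012 0.022 -0.099 0 0 3 30;-0.028 0.05 -0.099 0 0 6 30;-0.044 0.08 -0.099 0 0 9 30;-0.06 0.11 -0.099 0 0 12 30;-0.077 0.139 -0.099 0 0 12.3 30;-0.093 0.167 -0.099 0 0 14 30;-0.11 0.197 -0.099 0 0 17 30;-0.125 0.225 -0.099 0 0 20 30")

```text
time_s: 17.25
ee_pos: [533.3, 40.3, 108.8]
ee_rot: [179.9, 0.1, 4.7]
force: [0.4, 0.3, -4.5]
gripper_width: 39.7
gripper_force: 45.0
```

```bash
python3 - <<'E'
from h import *
s=env.state();print(s['ee_pos'],s['ee_rot'],s['force'],s['gripper_width'])
D=rz(0.5)@DOWN
plan([((529,-37,110),D),((529,-37,75),D)])
E
```

```text
[533.34691815  40.31831517 108.84016791] [1.79903500e+02 1.24552663e-01 4.74574088e+00] [ 0.37749414  0.25245999 -4.49340717] 39.70065592703253
plan [-0.0107  0.0767 -0.001 ] [0.1  0.12 4.25]
plan [-0.0107  0.0766  0.034 ] [0.1  0.12 4.25]
```

Call:
send_rows(targets="-0.003 0.025 0 0 0 1.5 30;-0.007 0.05 0 0 0 3 30;-0.011 0.077 0 0 0 4.2 30;-0.011 0.077 0.012 0 0 4.2 30;-0.011 0.077 0.024 0 0 4.2 30;-0.011 0.077 0.034 0 0 4.2 30;-0.011 0.077 0.034 0 0 4.2 30;-0.011 0.077 0.034 0 0 4.2 30")

```text
time_s: 17.92
ee_pos: [529.7, -35.3, 74.6]
ee_rot: [179.9, 0.1, 0.7]
force: [-0.8, -0.2, -3.5]
gripper_width: 39.8
gripper_force: 45.0
```

```bash
python3 - <<'E'
import pickle
from h import *
w=grab('wrist');pickle.dump(w,open('W8.pkl','wb'))
s=env.state();print(s['ee_pos'],s['ee_rot'],s['force'],s['time_s'])
cv2.imwrite('pics/w8.png',cv2.resize(w['image'][0:260,110:410],None,fx=2.3,fy=2.3,interpolation=cv2.INTER_CUBIC))
E
```

```text
[530.45272195 -35.32065884  75.24681784] [1.79918144e+02 1.71624016e-02 7.04602250e-01] [-0.58511287  0.69572318 -3.32040395] 17.9667
```

View pics/w8.png

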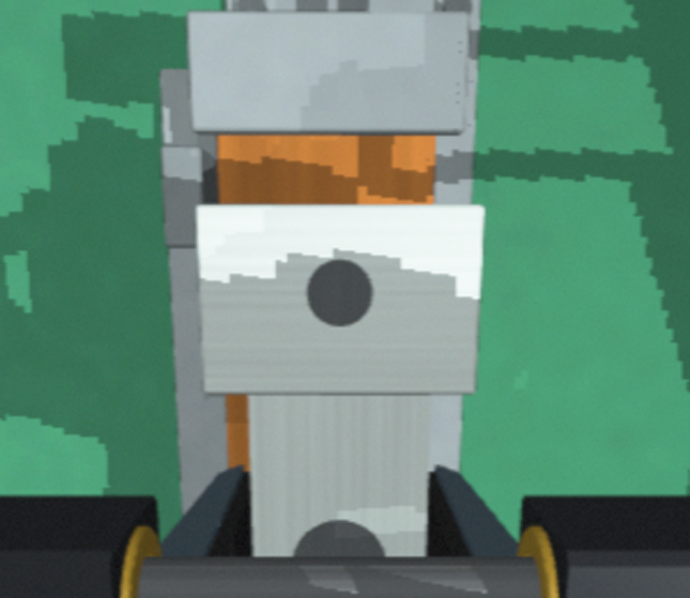

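The picture shows the plate held square, front edge from (196,207) to (484,207), short of the lip edge at y=131. The sheet is under the lip.

```bash
python3 - <<'E'
import pickle
from h import *
w=pickle.load(open('W8.pkl','rb'))
V=lambda l:np.array(l,float)/2.3+[110,0]
for z in (87,90,92):
    c=onz(w,V([(196,207),(484,207),(475,392),(206,392)]),z);print(z,c[:,:2].ravel(),np.linalg.norm(c[0]-c[1]),np.linalg.norm(c[1]-c[2]))
E
```

```text
87 [606.23876893  -4.05277626 607.04701167 -63.59545505 568.1670096
 -64.01311765 567.36841326  -4.95316289] 59.54816415780848 38.88224534724057
90 [606.08254565  -4.61113767 606.87548971 -63.02677222 568.73142164
 -63.43652916 567.94794141  -5.49448148] 58.42101608690557 38.14626887415607
92 [605.97839681  -4.98337861 606.76114173 -62.64765034 569.10769634
 -63.05213684 568.3342935   -5.85536054] 57.66958403963695 37.655617892099734
```

Call:
send_rows(targets="0 0 0.006 0 0 0.2 30;0 0 0.012 0 0 0.2 30;0 0 0.017 0 0 0.2 30;0 0 0.022 0 0 0.2 30;0 0 0.026 0 0 0.2 30;0 0 0.029 0 0 0.2 30;0 0 0.03 0 0 0.2 30;0 0 0.031 0 0 0.2 30;0 0 0.031 0 0 0.2 30")

```text
time_s: 18.72
ee_pos: [530.5, -35.8, 44.1]
ee_rot: [179.9, 0.0, 0.5]
force: [-0.6, -0.5, -3.4]
gripper_width: 39.6
gripper_force: 45.0
```

Call:
send_rows(targets="0 0 0.0005 0 0 0 30;0 0 0.001 0 0 0 30;0 0 0.0015 0 0 0 30;0 0 0.0015 0 0 0 30")

```text
time_s: 19.05
ee_pos: [530.4, -35.8, 42.7]
ee_rot: [179.9, -0.0, 0.5]
force: [0.4, -1.5, -3.1]
gripper_width: 39.5
gripper_force: 45.0
```

Call:
send_rows(targets="0 0 0.0005 0 0 0 30;0 0 0.001 0 0 0 30;0 0 0.001 0 0 0 30")

```text
time_s: 19.3
ee_pos: [530.4, -35.7, 41.6]
ee_rot: [179.9, 0.0, 0.5]
force: [0.4, 0.7, -4.5]
gripper_width: 39.7
gripper_force: 45.0
```

Call:
send_rows(targets="0 0 0.0005 0 0 0 30;0 0 0.001 0 0 0 30;0 0 0.001 0 0 0 30")

```text
time_s: 19.55
ee_pos: [530.4, -35.7, 40.6]
ee_rot: [179.9, 0.0, 0.5]
force: [0.2, -0.0, -3.8]
gripper_width: 39.6
gripper_force: 45.0
```

Call:
send_rows(targets="0 0 0.0005 0 0 0 30;0 0 0.001 0 0 0 30;0 0 0.001 0 0 0 30")

```text
time_s: 19.8
ee_pos: [530.4, -35.7, 39.6]
ee_rot: [179.9, 0.0, 0.5]
force: [-0.6, 0.0, -4.0]
gripper_width: 39.6
gripper_force: 45.0
```

Call:
send_rows(targets="0 0 0.0003 0 0 0 30;0 0 0.0006 0 0 0 30;0 0 0.0006 0 0 0 30")

```text
time_s: 20.05
ee_pos: [530.4, -35.7, 39.2]
ee_rot: [179.9, -0.0, 0.5]
force: [-0.4, 0.8, -3.4]
gripper_width: 39.6
gripper_force: 45.0
```

Call:
send_rows(targets="0 0 0.0004 0 0 0 30;0 0 0.0008 0 0 0 30;0 0 0.0008 0 0 0 30")

```text
time_s: 20.3
ee_pos: [530.5, -35.8, 39.1]
ee_rot: [179.9, -0.0, 0.5]
force: [-2.0, 0.2, 4.5]
gripper_width: 39.7
gripper_force: 45.0
```

Call:
send_rows(targets="0 0 0.0004 0 0 0 30;0 0 0.0008 0 0 0 30;0 0 0.0008 0 0 0 30")

```text
time_s: 20.55
ee_pos: [530.5, -35.8, 39.1]
ee_rot: [179.9, -0.0, 0.5]
force: [-4.4, -0.6, 11.7]
gripper_width: 39.6
gripper_force: 45.0
```

Call:
send_rows(targets="0 0 -0.0007 0 0 0 30;0 0 -0.0013 0 0 0 30;0 -0.001 -0.0014 0 0 0 30;0 -0.002 -0.0014 0 0 0 30;0 -0.0028 -0.0014 0 0 0 30;0 -0.0028 -0.0014 0 0 0 30")

```text
time_s: 21.05
ee_pos: [531.2, -33.2, 39.1]
ee_rot: [179.9, -0.1, 0.5]
force: [0.3, -3.4, 1.7]
gripper_width: 39.5
gripper_force: 45.0
```

Call:
send_rows(targets="0 -0.0005 0 0 0 0 30;0 -0.001 0 0 0 0 30;0 -0.001 0 0 0 0 30")

```text
time_s: 21.3
ee_pos: [531.1, -32.0, 39.1]
ee_rot: [179.9, -0.1, 0.5]
force: [0.5, -4.1, 3.0]
gripper_width: 39.5
gripper_force: 45.0
```

Call:
send_rows(targets="0 -0.0005 -0.0001 0 0 0 30;0 -0.001 -0.0002 0 0 0 30;0 -0.001 -0.0002 0 0 0 30")

```text
time_s: 21.55
ee_pos: [531.1, -31.4, 39.1]
ee_rot: [179.9, -0.1, 0.5]
force: [1.6, -6.1, 1.0]
gripper_width: 39.7
gripper_force: 45.0
```

Call:
send_rows(targets="0 -0.0005 0 0 0 0 30;0 -0.001 0 0 0 0 30;0 -0.001 0 0 0 0 30")

```text
time_s: 21.8
ee_pos: [531.1, -31.4, 39.2]
ee_rot: [179.8, -0.1, 0.6]
force: [1.0, -9.5, 1.2]
gripper_width: 40.0
gripper_force: 45.0
```

Call:
send_rows(targets="0.002 0.0005 -0.0002 0 0 0 30;0.005 0.0005 -0.0003 0 0 0 30;0.008 0.0005 -0.0003 0 0 0 30;0.011 0.0005 -0.0003 0 0 0 30;0.014 0.0005 -0.0003 0 0 0 30;0.014 0.0005 -0.0003 0 0 0 30")

```text
time_s: 22.3
ee_pos: [536.5, -31.4, 39.0]
ee_rot: [179.8, 1.0, 0.5]
force: [-15.6, -8.9, 15.3]
gripper_width: 39.5
gripper_force: 45.0
```

Call:
send_rows(targets="0.002 0 0 0 0 0 30;0.005 0 0 0 0 0 30;0.008 0 0 0 0 0 30;0.01 0 0 0 0 0 30;0.01 0 0 0 0 0 30")

```text
time_s: 22.72
ee_pos: [546.3, -31.3, 39.0]
ee_rot: [179.8, 1.0, 0.5]
force: [-15.6, -8.3, 14.5]
gripper_width: 39.2
gripper_force: 45.0
```

Call:
send_rows(targets="0 0.0005 -0.0006 0 0 0 30;0 0.001 -0.0012 0 0 0 30;0 0.001 -0.0012 0 0 0 30;0 0.001 -0.0012 0 0 0 30")

```text
time_s: 23.05
ee_pos: [551.5, -31.3, 39.3]
ee_rot: [179.9, 0.4, 0.5]
force: [-4.2, -4.1, -1.9]
gripper_width: 39.7
gripper_force: 45.0
```

Call:
send_rows(targets="0.001 0 0 0 0 0 30;0.002 0 0 0 0 0 30;0.003 0 0 0 0 0 30;0.004 0 0 0 0 0 30;0.004 0 0 0 0 0 30")

```text
time_s: 23.47
ee_pos: [555.7, -31.2, 39.2]
ee_rot: [179.9, 0.4, 0.5]
force: [-4.2, -4.4, -1.5]
gripper_width: 39.5
gripper_force: 45.0
```

Call:
send_rows(targets="0.001 0 0 0 0 0 30;0.002 0 0 0 0 0 30;0.003 0 0 0 0 0 30;0.003 0 0 0 0 0 30")

```text
time_s: 23.8
ee_pos: [558.7, -31.2, 39.2]
ee_rot: [179.9, 0.4, 0.5]
force: [-4.2, -4.4, -1.7]
gripper_width: 39.7
gripper_force: 45.0
```

Call:
send_rows(targets="0.001 0 0 0 0 0 30;0.002 0 0 0 0 0 30;0.002 0 0 0 0 0 30")

```text
time_s: 24.05
ee_pos: [559.7, -31.2, 39.2]
ee_rot: [179.9, 0.5, 0.5]
force: [-5.3, -4.0, 0.7]
gripper_width: 39.8
gripper_force: 45.0
```

Call:
send_rows(targets="0.001 0 0 0 0 0 30;0.002 0 0 0 0 0 30;0.002 0 0 0 0 0 30")

```text
time_s: 24.3
ee_pos: [559.7, -31.2, 39.2]
ee_rot: [179.9, 0.7, 0.5]
force: [-10.3, -4.4, 3.2]
gripper_width: 39.0
gripper_force: 45.0
```

Call:
send_rows(targets="0.002 -0.0003 -0.0001 0 0 0 30;0.004 -0.0006 -0.0003 0 0 0 30;0.006 -0.001 -0.0005 0 0 0 30;0.008 -0.0013 -0.0006 0 0 0 30;0.009 -0.0015 -0.0007 0 0 0 30;0.009 -0.0015 -0.0007 0 0 0 30;0.009 -0.0015 -0.0007 0 0 0 30;0.009 -0.0015 -0.0007 0 0 0 30;0.009 -0.0015 -0.0007 0 0 0 30;0.009 -0.0015 -0.0007 0 0 0 30", grip_force=60)

```text
time_s: 25.13
ee_pos: [560.0, -31.2, 39.1]
ee_rot: [179.8, 1.8, 0.5]
force: [-27.5, -10.9, 14.9]
gripper_width: 39.5
gripper_force: 60.0
```

Call:
send_rows(targets="-0.003 0 0 0 0 0 30;-0.006 0.0005 0.0001 0 0 0 30;-0.009 0.001 0.0002 0 0 0 30;-0.0105 0.0015 0.0003 0 0 0 30;-0.011 0.0018 0.0003 0 0 0 30;-0.011 0.0018 0.0003 0 0 0 30")

```text
time_s: 25.63
ee_pos: [560.0, -31.2, 39.5]
ee_rot: [179.9, 0.5, 0.5]
force: [-5.3, -3.1, -3.1]
gripper_width: 39.4
gripper_force: 60.0
```

Call:
send_rows(targets="-0.001 0 0.0003 0 0 0 30;-0.001 0 0.0003 0 0 0 30;-0.001 0 0.0003 0 0 0 40;-0.001 0 0.0003 0 0 0 60;-0.001 0 0.0003 0 0 0 60;-0.001 0 0.0003 0 0 0 60;-0.001 0 0.0003 0 0 0 60")

```text
time_s: 26.22
ee_pos: [563.7, -31.0, 41.2]
ee_rot: [179.9, -0.2, 0.5]
force: [0.6, -0.1, 0.4]
gripper_width: 54.7
gripper_force: 0.0
```

Call:
send_rows(targets="0 0 -0.005 0 0 0 60;0 0 -0.02 0 0 0 60;0 0 -0.05 0 0 0 60;0 0 -0.085 0 0 0 60;-0.01 0 -0.12 0 0 0 60;-0.02 0 -0.15 0 0 0 60;-0.03 0 -0.18 0 0 0 60;-0.03 0 -0.18 0 0 0 60;-0.03 0 -0.18 0 0 0 60")

```text
time_s: 26.97
ee_pos: [533.4, -31.4, 223.4]
ee_rot: [179.9, -0.4, 0.5]
force: [0.6, 0.7, -0.6]
gripper_width: 54.8
gripper_force: 0.0
```

```bash
python3 - <<'E'
import pickle
from h import *
w=grab('wrist');pickle.dump(w,open('W9.pkl','wb'))
s=env.state();print(s['ee_pos'],s['ee_rot'],s['force'],s['time_s'])
cv2.imwrite('pics/w9.png',cv2.resize(w['image'][20:250,160:360],None,fx=2.6,fy=2.6,interpolation=cv2.INTER_CUBIC))
E
```

```text
[532.59406141 -31.34439117 221.5186856 ] [ 1.79919924e+02 -1.27551946e-01  4.64301098e-01] [-0.11594465 -0.22965193 -0.28102423] 27.0167
```

View pics/w9.png

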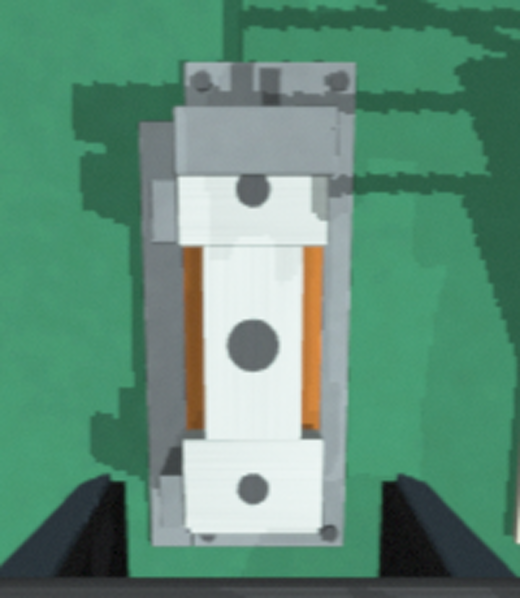

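The final view shows the plate flat on the sheet, front under the lip at y=175, left side touching both posts (x≈178 and 183). I'll check the numbers.

```bash
python3 - <<'E'
import pickle
from h import *
np.set_printoptions(precision=2,suppress=True)
w=pickle.load(open('W9.pkl','rb'))
V=lambda l:np.array(l,float)/2.6+[160,20]
print(onz(w,V([(178,178),(180,244),(183,440),(187,533),(322,531),(327,178)]),52))
print('posts',onz(w,V([(177,180),(178,242),(183,476),(184,526)]),56))
print('holes',onz(w,V([(253,345),(253,489),(253,190)]),52), 'sheet edges',onz(w,V([(185,246),(187,428)]),32),onz(w,V([(323,246),(320,428)]),32))
E
```

```text
[[623.03  -0.39  52.  ]
 [597.62  -0.91  52.  ]
 [516.42  -1.29  52.  ]
 [474.57  -2.61  52.  ]
 [476.04 -61.62  52.  ]
 [623.59 -59.3   52.  ]]
posts [[622.02  -0.34  56.  ]
 [598.42  -0.46  56.  ]
 [501.65  -1.46  56.  ]
 [479.22  -1.67  56.  ]]
holes [[557.18 -30.68  52.  ]
 [494.93 -31.28  52.  ]
 [618.76 -30.09  52.  ]] sheet edges [[596.66  -1.34  32.  ]
 [517.09  -1.48  32.  ]] [[597.21 -60.16  32.  ]
 [517.64 -61.15  32.  ]]
```

```bash
python3 -c "
from workcell import env
print(env.job_done())"
```

```text
the job is handed in; nothing more can be done
None
```

The separator sheet and then the loose plate are in the carrier, flush with both side posts and pressed against the end stop at about 28 N; the job was handed in at 27 s (no verdict came back), with the arm clear and the other objects left alone.

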